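Slide the pepper mill and the spice jar into the cruet stand

ROBOT

A 7-joint arm with a two-finger parallel gripper is mounted at the origin on the work surface; the furniture and walls round the work are solid. World frame = base frame: x ahead of the robot, y to its left, z up, the work surface at z = 0. Lengths are in m, angles in degrees, forces in N, time in s.
With the tool pointing down it reaches from about 0.425 to 0.875 m from the base axis. Payload 4.7 kg.
Tool frame: the origin (TCP) lies between the finger pads; the fingertips stand env.finger_overhang ahead of it and the grasp point (between the pads) lies 5 mm behind it (env.finger_overhang is the distance from the TCP to the fingertips, in m); z points along the fingers, y is the line along which they close (so a half turn about z gives the same grasp; the last joint's range is limited). The gripper opens to 87 mm and grips with 3 to 60 N. Pads are 19 mm wide; open, the fingers measure 117 mm over their backs; the gripper's body (75 mm by 190 mm) begins 51 mm behind the grasp point.
Start: joints at [77.011, 18.392, -4.016, 83.108, 1.295, 78.541, -3.26], TCP at [0.155, -0.631, 0.237] pointing down, gripper open.
Joint ranges: [-163.93, 163.93], [-17.29, 119.83], [-79.2, 71.16], [3.27, 140.29], [-89.18, 269.18], [5.43, 117.66], [-154.24, 154.24]. Speed limits (degrees/s): [147.25, 147.25, 180, 180, 180, 180, 180].

INTERFACE

Orientations are given as [roll, pitch, yaw] about the fixed x, y, z axes, in that order (R = Rz(yaw) Ry(pitch) Rx(roll)).
In Python, from cell import telemetry, eyes, env, models gives the robot as it stands. The module is installed in compiled form; this text tells all that it offers.
- The arm moves only by the tool drive_tool, never from a script. Its arguments are lists of equal length, an entry for each row: "angular": the turn, a rotation vector about the tool's x, y, z in rad, a list of three; "delta_pos": the shift along the tool's x, y, z in cm, a list of three; "gripper": the finger opening in cm, from 0 to 8.7. A call has 1 to 20 rows; each row shifts and turns the commanded pose from where the row before left it, along the tool's axes as they then stand; what a row does not reach is not made up. A row lasts 1/10 s, in which the tool goes at most 50 mm and 8.59 degrees, less where a joint would pass 70% of its speed; a pose out of reach is approached as far as the arm can. A call with a gripper value outside its range is refused whole. The fingers move at their own pace and stop on an object; "squeeze" is the grip in N (left out, the last holds). Time passes only in rows, so rows that do not move let the fingers close. It gives the time, the measured TCP pose, the force, the opening and the grip force at its end, in the units of the state.
- telemetry.get_obs(): the state, without advancing time (a new reading comes with each control period).
- eyes.read_camera(name): name is "scene" or "side" or "wrist"; returns a dict with "pixels" (420x560x3 uint8, red, green, blue), "mtx" (3x3 intrinsics, pixels), "origin" and "orientation" of the camera in the world. Camera axes: x right, y down, z forward; pixel columns grow to the right and rows downward; lengths in m; the calibration is good to about 2 mm. A picture is of the moment at which its call begins. There is no depth.
- env.sign_off(): hands the job in; it is judged then, once.
Trained networks look in a picture, given as the dict that the camera call returned (one of the last four; its "shot" number tells which), for a name from the list of things; names that differ only in an ending like _2 or _b are one class to them, and where a whole thing is asked for, a point or a joint stands for the part that bears it (a point fixed in the world has none). Each returns a list of dicts, best first, with "p" (0 to 1); they miss things now and then, are a little off and sometimes report something else, mostly with a low value. They report only what shows in the picture. A call takes as long as a camera call. They do not tell look-alikes from the thing itself.
- models.search_frame(picture, target): "centre" ([column, row] in pixels, amid what is visible of it).
- models.cut_out(picture, target): "pixels" (420x560 bool, what is visible of it) and "centre" ([column, row] in pixels, amid what is visible of it).
The state is a dict: "time_s": time; "qpos": joint angles; "joint_velocities": joint speeds; "effort": joint torques, N m; "tool_pos": TCP position; "tool_rot": TCP orientation; "force": force on the tool from outside, world axes, zero at the start; "wrist_torque": the same for the moment, N m; "grip_width": finger opening in m; "grasp_force": force on a finger pad.
Only numpy, scipy, OpenCV 4.12 (cv2) and the standard library are available. Lean on these libraries where they do the work, as an engineer would, in place of code of your own. Each camera call takes 0.05 s, during which the arm holds its last target. There are 200 camera calls.

TASK

Put the pepper mill and the spice jar away in the low wooden cruet stand that lies between them, one in each bay, standing upright and pushed right home against the stand's middle board. Do it only by pushing them gently along the table with the fingertips, low on their sides: do not pick either one up or tip it over, and leave everything else on the table where it is.

Things in the scene. Friction and masses are not known exactly. Their poses are not given: they have to be found in the camera images.
- pepper_mill: Turned wooden pepper mill with a narrow waist and a small metal knob on top: 58 mm across its foot, 170 mm tall, about 0.18 kg (varies). Loose, standing upright on the table at one end of the cruet stand. Origin: centre of its underside; z axis up along the mill. Pushed above about 35 mm it may tip instead of sliding.
- spice_jar: Small clear spice jar with a red shaker lid: body 43 mm across, lid 45 mm across, 106 mm tall, about 0.11 kg (varies). Loose, standing upright on the table at the other end of the cruet stand (mill and jar may be on either side). Origin: centre of its underside; z axis up along the jar. Pushed above about 25 mm it may tip instead of sliding.
- cruet_stand: Low wooden cruet stand, fixed to the table, without a floor: things slide in along the table top. A middle board (12 mm thick, 56 mm high, along the stand's x) parts two equal bays, opening toward its +y and -y. Side walls 30 mm high. Origin: stand's centre at table height; z up. Pushed home, the mill's axis is 35 mm and the jar's 28 mm from the origin, along +y or -y.
- bay_mouth_a (a point): Middle of the mouth of the stand's +y bay, at table height, 72 mm from the stand's centre. The bay is 74 mm wide inside and 66 mm deep from the middle board; the side walls are 10 mm thick and flare outward over the last 22 mm to about 92 mm.
- bay_mouth_b (a point): The same for the stand's -y bay, which is equal in every size.
- star_cutter: Star-shaped metal biscuit cutter, 61 mm across, 24 mm tall, on the robot's side of the stand. Leave alone. Origin: centre of its underside.
- dropper_bottle: Small dropper bottle, 33 mm across, 102 mm tall, near the far edge of the table to the left. Leave alone. Origin: centre of its underside.
- kitchen_timer: Round wind-up kitchen timer, 70 mm across, 60 mm tall, near the far edge of the table to the right. Leave alone. Origin: centre of its underside.
- round_cutter: Round metal biscuit cutter, a ring 57 mm across, 24 mm tall, on the robot's side of the table, to the right of the star cutter. Leave alone. Origin: centre of its underside.
Mind the look-alikes: they are no part of the job. Leave any green look-alike of the spice_jar alone.

How it is judged:
By the outcome, as a careful person would: the job done as asked, in the order asked, and still so for the second after the job is handed in, with the robot touching nothing.
It also fails if it takes over 67 s, if anything falls off the work surface, if the arm or the gripper's body presses on something with over 40 N, if the wrist force passes 120 N, or if a joint passes its speed limit or range.

## Working session

There is one attempt and no reset: what is moved stays moved. The work goes in short steps, Python scripts to look and compute and a tool call to move; the robot and the scene stay as the last step left them, time stands still between calls to the robot, and variables do not carry over. Pictures are saved under pics/ and viewed, at most 13 in all, crops included, and the job is handed in when it is done.

Besides the shell and the picture viewer there is one more tool, called after "Call:" as a command line: name --argument value ..., lists and objects as JSON in quotes. drive_tool: Moves the arm, as the interface text tells. Its arguments: {"type":"object","properties":{"angular":{"type":"array","items":{"type":"array","items":{"type":"number"}}},"delta_pos":{"type":"array","items":{"type":"array","items":{"type":"number"}}},"gripper":{"type":"array","items":{"type":"number"}},"squeeze":{"type":"number"}},"required":["angular","delta_pos","gripper"]}

```bash
mkdir -p pics
cat > h.py <<'E'
from cell import telemetry, eyes, env, models
import numpy as np, cv2
from scipy.spatial.transform import Rotation as R
def rot(o):
    o=np.array(o,float)
    if o.shape==(3,3): return o
    return R.from_euler('xyz',o,degrees=True).as_matrix()
def ray(c,uv):
    d=rot(c['orientation'])@np.linalg.inv(np.array(c['mtx']))@np.array([uv[0],uv[1],1.]);return np.array(c['origin']),d/np.linalg.norm(d)
def onz(c,uv,z):
    o,d=ray(c,uv);return o+d*(z-o[2])/d[2]
def proj(c,p):
    q=np.array(c['mtx'])@(rot(c['orientation']).T@(np.array(p)-np.array(c['origin'])));return q[:2]/q[2]
def tri(rs):
    A=0;b=0
    for o,d in rs:
        P=np.eye(3)-np.outer(d,d);A=A+P;b=b+P@o
    return np.linalg.solve(A,b)
E
python3 - <<'E'
from h import *
print(env.finger_overhang); s=telemetry.get_obs(); print({k:s[k] for k in('time_s','tool_pos','tool_rot')})
C={}
for n in('scene','side'):
    c=eyes.read_camera(n);C[n]=c;cv2.imwrite(f'pics/{n}0.png',c['pixels'][:,:,::-1])
    print(n,c['origin'],c['orientation'])
    for t in('pepper_mill','spice_jar','cruet_stand','star_cutter','round_cutter','dropper_bottle','kitchen_timer'):
        for r in models.cut_out(c,t)[:3]:
            v,u=np.nonzero(r['pixels']);print(t,round(r['p'],2),np.round(r['centre']),u.min(),u.max(),v.min(),v.max(), onz(c,r['centre'],.02).round(3))
E
```

```text
0.014
{'time_s': 0.0, 'tool_pos': array([ 0.1548041 , -0.63077274,  0.23546498]), 'tool_rot': array([-1.79892842e+02,  7.95386275e-03,  1.37964656e+01])}
scene [0.00900224 0.70915932 0.62330407] [-119.0861957    -0.65628567 -153.92874718]
pepper_mill 0.75 [197. 264.] 183 215 218 302 [0.529 0.004 0.02 ]
pepper_mill 0.66 [345. 206.] 332 353 198 215 [ 0.346 -0.366  0.02 ]
pepper_mill 0.43 [305. 257.] 293 318 246 266 [ 0.346 -0.118  0.02 ]
spice_jar 0.88 [316. 176.] 308 326 156 198 [ 0.476 -0.494  0.02 ]
spice_jar 0.85 [358. 174.] 346 367 156 199 [ 0.376 -0.557  0.02 ]
spice_jar 0.39 [344. 207.] 332 353 197 215 [ 0.347 -0.363  0.02 ]
cruet_stand 0.9 [272. 227.] 236 306 207 256 [ 0.462 -0.195  0.02 ]
star_cutter 0.66 [307. 255.] 292 320 245 267 [ 0.346 -0.127  0.02 ]
star_cutter 0.34 [181. 244.] 174 188 216 261 [ 0.602 -0.042  0.02 ]
round_cutter 0.67 [346. 205.] 332 353 197 214 [ 0.348 -0.373  0.02 ]
dropper_bottle 0.71 [181. 247.] 174 187 216 261 [ 0.595 -0.033  0.02 ]
kitchen_timer 0.56 [291. 163.] 279 302 150 174 [ 0.573 -0.542  0.02 ]
side [0.49586024 0.55702766 0.74941453] [-131.51886603   -0.29176713  179.62757994]
pepper_mill 0.96 [282. 295.] 271 299 260 327 [0.491 0.023 0.02 ]
spice_jar 0.93 [331. 148.] 320 337 130 167 [ 0.342 -0.514  0.02 ]
spice_jar 0.67 [300. 157.] 290 306 140 177 [ 0.438 -0.468  0.02 ]
cruet_stand 0.74 [293. 222.] 272 318 201 250 [ 0.463 -0.195  0.02 ]
cruet_stand 0.3 [235. 272.] 230 245 251 286 [ 0.595 -0.039  0.02 ]
star_cutter 0.67 [342. 242.] 329 353 231 254 [ 0.35  -0.125  0.02 ]
round_cutter 0.74 [299. 158.] 290 306 139 177 [ 0.441 -0.465  0.02 ]
round_cutter 0.71 [333. 176.] 320 338 169 188 [ 0.348 -0.38   0.02 ]
dropper_bottle 0.59 [233. 269.] 230 244 252 285 [ 0.599 -0.047  0.02 ]
kitchen_timer 0.6 [254. 146.] 243 265 132 154 [ 0.574 -0.524  0.02 ]
kitchen_timer 0.35 [284. 296.] 271 299 259 327 [0.487 0.026 0.02 ]
```

```bash
python3 -c "
import cv2
a=cv2.imread('pics/scene0.png')[130:320,150:400];b=cv2.imread('pics/side0.png')[110:340,210:380]
a=cv2.resize(a,None,fx=1.7,fy=1.7,interpolation=2);b=cv2.resize(b,None,fx=2,fy=2,interpolation=2)
import numpy as np
h=max(a.shape[0],b.shape[0]);z=lambda i:cv2.copyMakeBorder(i,0,h-i.shape[0],0,0,0)
cv2.imwrite('pics/both.png',np.hstack([z(a),z(b)]))"
```

```text
(no output)
```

View pics/both.png

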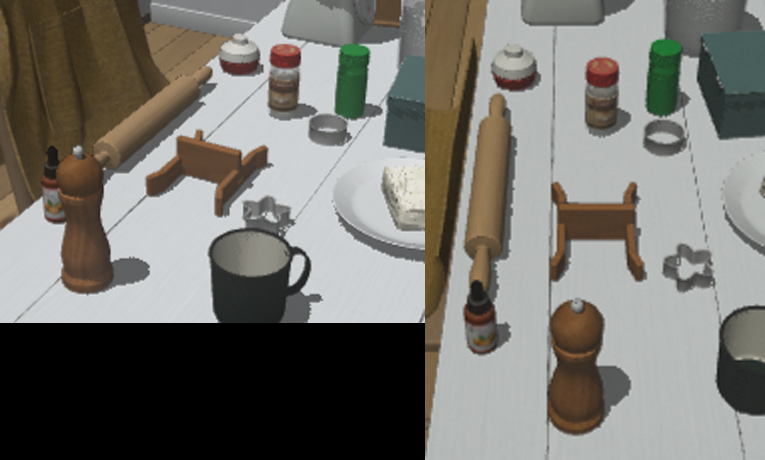

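The jar with the red lid, at scene (316,176) and side (300,157), fits the description. The plain green one at scene (358,174) is the look-alike. The mill is at scene (197,264), with the stand between them. Next I'll work out the geometry, including the clutter around the push lanes.

```bash
cat > fit.py <<'E'
from h import *
from scipy.optimize import least_squares
prof={'pepper_mill':[(0,.029),(.012,.029),(.13,.025),(.16,.012),(.17,.005)],'spice_jar':[(0,.0215),(.08,.0215),(.085,.0225),(.106,.0225)],
'green':[(0,.0215),(.106,.0225)],'kitchen_timer':[(0,.035),(.03,.035),(.06,.01)]}
def bbox(c,x,y,pr):
    a=np.linspace(0,2*np.pi,40);P=[proj(c,(x+r*np.cos(t),y+r*np.sin(t),z)) for z,r in pr for t in a];P=np.array(P);return np.r_[P.min(0),P.max(0)]
def fit(obs,pr,x0):  # obs: list of (cam, bbox)
    f=lambda p:np.concatenate([bbox(c,p[0],p[1],[(z*p[2],r) for z,r in pr])-b for c,b in obs])
    s=least_squares(f,list(x0)+[1.]);return s.x,s.fun
def bb(m):
    v,u=np.nonzero(m);return np.array([u.min(),v.min(),u.max()+1,v.max()+1])
E
python3 - <<'E'
from fit import *
c1=eyes.read_camera('scene');c2=eyes.read_camera('side')
def g(c,t,uv):
    return min(models.cut_out(c,t),key=lambda r:np.hypot(*(np.array(r['centre'])-uv)))
for n,t,u1,u2 in(('pepper_mill','pepper_mill',(197,264),(282,295)),('spice_jar','spice_jar',(316,176),(300,157)),('green','spice_jar',(358,174),(331,148)),('kitchen_timer','kitchen_timer',(291,163),(254,146))):
    o=[(c1,bb(g(c1,t,u1)['pixels'])),(c2,bb(g(c2,t,u2)['pixels']))]
    x,f=fit(o,prof[n],onz(c2,u2,.05)[:2]);print(n,x.round(4),f.round(1))
# stand: board top corners and wall feet from crop pixels (scene /1.7+off ; side /2+off)
S=lambda u,v:(u/1.7+150,v/1.7+130); D=lambda u,v:((u-425)/2+210,v/2+110)
for nm,p,q,z in(('board R top',(241,150),(636,205),.056),('board L top',(181,136),(557,205),.056),):
    print(nm,tri([ray(c1,S(*p)),ray(c2,D(*q))]).round(3),onz(c1,S(*p),z).round(3),onz(c2,D(*q),z).round(3))
for nm,q,z in(('wL near',(557,278),0),('wR near',(639,278),0),('wL far',(556,184),.03),('wR far',(634,184),.03)): print(nm,onz(c2,D(*q),z).round(3))
# mug & rolling pin & plate extents
for nm,q,z in(('mug left',(718,345),.05),('mug bottom',(750,410),0),('pin right',(509,180),.02),('pin end',(488,285),.02)): print(nm,onz(c2,D(*q),z).round(3))
c=eyes.read_camera('wrist');print(c['origin'],c['orientation'],c['mtx'])
E
```

```text
pepper_mill [0.4843 0.0589 0.9847] [-0.1  0.5 -0.5  0.3  0.3 -0.6 -0.  -0.2]
spice_jar [ 0.4448 -0.4178  0.9682] [-0.6  0.5 -0.5  0.1  1.1 -0.6 -0.1 -0.5]
green [ 0.3544 -0.4664  0.9603] [-0.6  0.6 -0.   0.7  0.2 -0.7  0.1 -0.8]
kitchen_timer [ 0.5728 -0.5378  0.9442] [-0.5  0.3  0.  -0.   0.2 -0.3  0.3 -0.3]
board R top [ 0.41  -0.189  0.058] [ 0.412 -0.195  0.056] [ 0.411 -0.189  0.056]
board L top [ 0.504 -0.2    0.049] [ 0.499 -0.192  0.056] [ 0.505 -0.19   0.056]
wL near [ 0.505 -0.123  0.   ]
wR near [ 0.408 -0.123  0.   ]
wL far [ 0.507 -0.257  0.03 ]
wR far [ 0.407 -0.257  0.03 ]
mug left [0.339 0.015 0.05 ]
mug bottom [0.306 0.059 0.   ]
pin right [ 0.568 -0.276  0.02 ]
pin end [ 0.583 -0.094  0.02 ]
[ 0.22840877 -0.61375594  0.38566284] [ 1.63972790e+02  2.27817806e-02 -7.61400693e+01] [[306.93856146   0.         279.20494049]
 [  0.         306.93856146 212.69238638]
 [  0.           0.           1.        ]]
```

Call:
drive_tool --angular '[[0,0,-0.148],[0,0,-0.148],[0,0,-0.148],[0,0,-0.148],[0,0,-0.148],[0,0,-0.148],[0,0,-0.148],[0,0,-0.148],[0,0,-0.146]]' --delta_pos '[[0,0,0],[0,0,0],[0,0,0],[0,0,0],[0,0,0],[0,0,0],[0,0,0],[0,0,0],[0,0,0]]' --gripper '[8.7,8.7,8.7,8.7,8.7,8.7,8.7,8.7,8.7]'

```text
time_s: 2.25
tool_pos: [0.155, -0.6313, 0.2366]
tool_rot: [-180.0, 0.0, 90.3]
force: [-0.8, 0.3, 0.1]
grip_width: 0.0868
grasp_force: 0.0
```

Call:
drive_tool --angular '[[0,0,0],[0,0,0],[0,0,0],[0,0,0],[0,0,0],[0,0,0],[0,0,0],[0,0,0],[0,0,0],[0,0,0],[0,0,0],[0,0,0],[0,0,0],[0,0,0],[0,0,0]]' --delta_pos '[[2,3.2,0],[2,3.2,0],[2,3.2,0],[2,3.2,0],[2,3.2,0],[2,3.2,0],[2,3.2,0],[2,3.2,0],[2,3.2,0],[3.3,0.3,0],[3.3,0.3,0],[3.3,0.3,0],[3.3,0.3,0],[3.3,0.3,0],[0,0,0]]' --gripper '[2.5,2.5,2.5,2.5,2.5,2.5,2.5,2.5,2.5,2.5,2.5,2.5,2.5,2.5,2.5]'

```text
time_s: 3.75
tool_pos: [0.4596, -0.2807, 0.2373]
tool_rot: [179.9, -0.1, 90.4]
force: [-0.4, 0.5, -0.9]
grip_width: 0.025
grasp_force: 0.0
```

```bash
python3 - <<'E'
from fit import *
s=telemetry.get_obs();print(s['time_s'],s['tool_pos'],s['tool_rot'],s['qpos'])
w=eyes.read_camera('wrist');c2=eyes.read_camera('side');c1=eyes.read_camera('scene')
print(w['origin'])
for i in range(4): pass
cv2.imwrite('pics/w1.png',w['pixels'][:,:,::-1]);cv2.imwrite('pics/side1.png',c2['pixels'][:,:,::-1])
for t in('dropper_bottle',):
    r=models.cut_out(c1,t)[0];o=[(c1,bb(r['pixels']))]
    q=models.cut_out(c2,t)
    if q:o.append((c2,bb(q[0]['pixels'])))
    print(r['p'],fit(o,[(0,.0165),(.065,.0165),(.075,.008),(.102,.005)],(.59,.02)))
E
python3 -c "
import cv2,numpy as np
cv2.imwrite('pics/x1.png',cv2.resize(np.hstack([cv2.imread('pics/w1.png'),cv2.imread('pics/side1.png')[:,170:400]]),(800,425),interpolation=3))"
```

```text
3.75 [ 0.45964983 -0.28067287  0.2372517 ] [ 1.79946092e+02 -5.19637348e-02  9.04345489e+01] [ 56.39680355   6.49156194 -29.76167858  98.10876978   3.23926521
  76.24695874  26.45867089]
[ 0.45928545 -0.20598224  0.38638844]
0.83 (array([ 0.58712363, -0.02706096,  0.94691868]), array([-1.3443891 ,  0.67183468,  1.95584591, -0.21621376, -0.45949157,
       -0.72521199, -0.13039341,  0.7538678 ]))
```

View pics/x1.png

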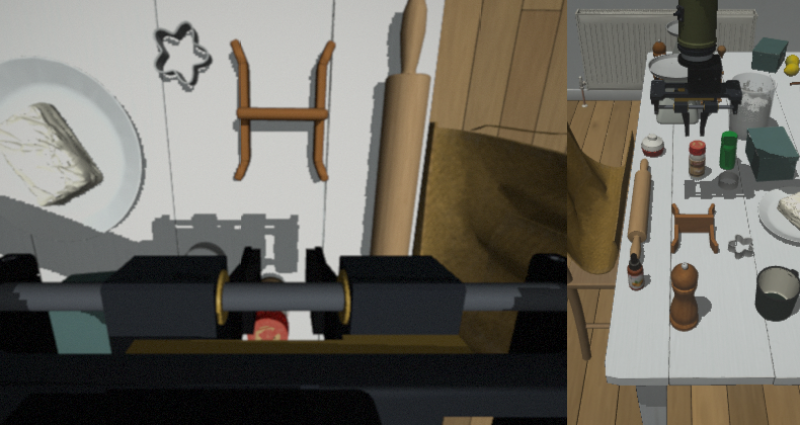

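The wrist view shows the stand's board from raw (234,113) to (324,113). The body's 190 mm lies along tool y, and the lane is clear apart from the dropper bottle at x≈0.587.

Run:
```python
from fit import *
w=eyes.read_camera('wrist')
k=560+230; f=k/800
for n,p,z in(('bL',(237,114),.056),('bR',(328,114),.056),('tl',(237,43),.03),('tr',(332,44),.03),('bl',(239,177),.03),('br',(323,178),.03)):
    print(n,onz(w,(p[0]*f,p[1]*f),z).round(4))
m=models.cut_out(w,'cruet_stand')[0];v,u=np.nonzero(m['pixels']);print(m['p'],cv2.minAreaRect(np.c_[u,v].astype(np.float32)), onz(w,m['centre'],.035))
a=R.from_euler('xyz',[180,0,90],degrees=True)*R.from_rotvec([0,0,.314])*R.from_rotvec([0,-.524,0])
print(a.as_matrix().round(3))
```

```text
bL [ 0.4113 -0.2008  0.056 ]
bR [ 0.5031 -0.2009  0.056 ]
tl [ 0.4105 -0.1304  0.03  ]
tr [ 0.5081 -0.1315  0.03  ]
bl [ 0.4071 -0.2687  0.03  ]
br [ 0.5036 -0.2699  0.03  ]
0.94 ((280.0, 101.5), (141.0, 104.0), 90.0) [ 0.45798078 -0.19104275  0.035     ]
[[ 0.267  0.951 -0.155]
 [ 0.823 -0.309 -0.476]
 [-0.5    0.    -0.866]]
```

Call:
drive_tool --angular '[[0,0,0],[0,0,0],[0,0,0],[0,0,0],[0,0,0],[0,0,0],[0,0,0],[0,0,0],[0,0,0],[0,0,0],[0,0,0.105],[0,0,0.105],[0,0,0.104],[0,-0.131,0],[0,-0.131,0],[0,-0.131,0],[0,-0.131,0],[0,0,0]]' --delta_pos '[[4,0.4,0],[4,0.4,0],[4,0.4,0],[4,0.4,0],[4,0.4,0],[4,0.4,0],[4,0.4,0],[4,0.4,0],[4,0.4,0],[3.3,0.4,0],[0,0,0],[0,0,0],[0,0,0],[0,0,0],[0,0,0],[0,0,0],[0,0,0],[0,0,0]]' --gripper '[2.5,2.5,2.5,2.5,2.5,2.5,2.5,2.5,2.5,2.5,2.5,2.5,2.5,2.5,2.5,2.5,2.5,2.5]'

```text
time_s: 5.9
tool_pos: [0.4973, 0.1102, 0.2328]
tool_rot: [-179.5, 30.1, 72.6]
force: [-0.6, 0.5, -0.7]
grip_width: 0.0252
grasp_force: 0.0
```

Call:
drive_tool --angular '[[0,0,0],[0,0,0],[0,0,0],[0,0,0],[0,0,0],[0,0,0],[0,0,0]]' --delta_pos '[[1.8,0.06,3],[1.8,0.06,3],[1.8,0.06,3],[1.8,0.06,3],[1.8,0.06,3],[1.8,0.06,3],[0,0,0]]' --gripper '[2.5,2.5,2.5,2.5,2.5,2.5,2.5]'

```text
time_s: 6.6
tool_pos: [0.5004, 0.1057, 0.0234]
tool_rot: [-179.6, 30.2, 72.0]
force: [-0.7, -0.3, 0.3]
grip_width: 0.0251
grasp_force: 0.0
```

```bash
cat > look.py <<'E'
import sys
from fit import *
n,t,x,y,out=sys.argv[1],sys.argv[1],float(sys.argv[2]),float(sys.argv[3]),sys.argv[4]
s=telemetry.get_obs();print(s['time_s'],s['tool_pos'].round(4),s['tool_rot'].round(2),np.round(s['force'],1))
o=[];ims=[]
for cn in('scene','side'):
    c=eyes.read_camera(cn);uv=proj(c,(x,y,.05))
    ims.append(cv2.resize(cv2.getRectSubPix(np.ascontiguousarray(c['pixels'][:,:,::-1]),(160,160),tuple(map(float,uv))),(400,400),interpolation=2))
    for r in models.cut_out(c,t):
        if np.hypot(*(r['centre']-uv))<15: o.append((c,bb(r['pixels'])));break
print(len(o),*[np.round(a,4) for a in fit(o,prof[n],(x,y))] if o else '')
cv2.imwrite('pics/'+out,np.hstack(ims))
E
python3 look.py pepper_mill .484 .059 a1.png
```

```text
6.6 [0.5004 0.1057 0.0234] [-179.61   30.19   72.  ] [-0.7 -0.3  0.3]
1 [0.4737 0.0215 0.6008] [-4.3122  0.0202  4.3078 -0.2597]
```

View pics/a1.png

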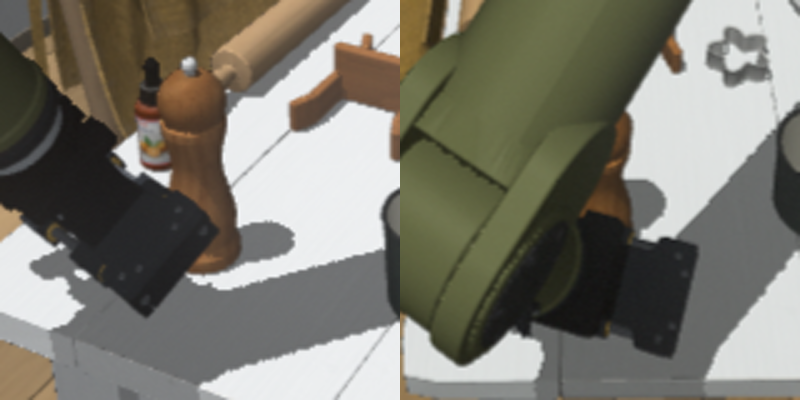

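Call:
drive_tool --angular '[[0,0,0],[0,0,0],[0,0,0],[0,0,0],[0,0,0],[0,0,0],[0,0,0],[0,0,0],[0,0,0],[0,0,0],[0,0,0],[0,0,0],[0,0,0],[0,0,0],[0,0,0],[0,0,0],[0,0,0],[0,0,0],[0,0,0]]' --delta_pos '[[-0.26,0,0.15],[-0.26,0,0.15],[-0.26,0,0.15],[-0.26,0,0.15],[-0.26,0,0.15],[-0.35,0,0.2],[-0.35,0,0.2],[-0.35,0,0.2],[-0.35,0,0.2],[-0.35,0,0.2],[-0.35,0,0.2],[-0.35,0,0.2],[-0.35,0,0.2],[-0.35,0,0.2],[-0.35,0,0.2],[-0.35,0,0.2],[-0.35,0,0.2],[-0.35,0,0.2],[0,0,0]]' --gripper '[2.5,2.5,2.5,2.5,2.5,2.5,2.5,2.5,2.5,2.5,2.5,2.5,2.5,2.5,2.5,2.5,2.5,2.5,2.5]'

```text
time_s: 8.7
tool_pos: [0.4814, 0.0438, 0.0269]
tool_rot: [-180.0, 30.1, 72.0]
force: [-0.5, 0.1, -0.6]
grip_width: 0.025
grasp_force: 0.1
```

```bash
sed -i 's/if np.hypot.*$/if np.hypot(*(r["centre"]-uv))<25: o.append((c,bb(r["pixels"])));print(cn,r["p"],o[-1][1],bbox(c,x,y,prof[n]).round());break/' look.py; python3 look.py pepper_mill .466 .004 a2.png
```

```text
8.7 [0.4814 0.0438 0.0269] [-180.     30.09   71.97] [-0.5  0.1 -0.6]
0
```

View pics/a2.png

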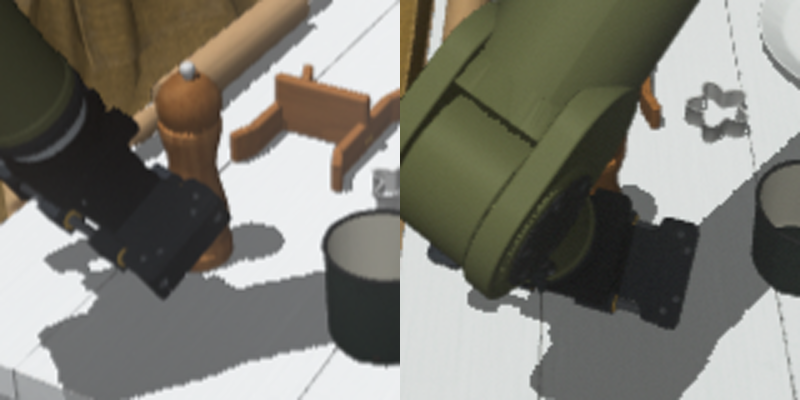

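Run:
```python
from h import *
c=eyes.read_camera('scene');p=proj(c,(.466,.004,.05))+np.array([188/2.5-80,70/2.5-80]);print(p,onz(c,p,.168),proj(c,(.4686,.0046,.168)))
```

```text
[218.62818975 207.978022  ] [0.46678056 0.01035168 0.168     ] [219.44543445 206.4179611 ]
```

Call:
drive_tool --angular '[[0,0,0],[0,0,0],[-0.0655,0,-0.1135],[-0.0655,0,-0.1135],[0,0,0],[0,0,0],[0,0,0]]' --delta_pos '[[0.65,0,-0.38],[0.65,0,-0.38],[0,0,0],[0,0,0],[0.07,-0.8,0.2],[0.07,-0.8,0.2],[0,0,0]]' --gripper '[2.5,2.5,2.5,2.5,2.5,2.5,2.5]'

```text
time_s: 9.65
tool_pos: [0.4692, 0.0592, 0.0225]
tool_rot: [-179.9, 30.1, 87.0]
force: [-0.4, 1.3, 0.5]
grip_width: 0.0251
grasp_force: 0.0
```

Call:
drive_tool --angular '[[0,0,0],[0,0,0],[0,0,0],[0,0,0],[0,0,0],[0,0,0],[0,0,0],[0,0,0],[0,0,0],[0,0,0],[0,0,0],[0,0,0],[0,0,0],[0,0,0],[0,0,0],[0,0,0],[0,0,0],[0,0,0],[0,0,0],[0,0,0]]' --delta_pos '[[-0.26,0,0.16],[-0.26,0,0.16],[-0.26,0,0.16],[-0.26,0,0.16],[-0.45,0,0.27],[-0.45,0,0.27],[-0.45,0,0.27],[-0.45,0,0.27],[-0.45,0,0.27],[-0.45,0,0.27],[-0.45,0,0.27],[-0.45,0,0.27],[-0.45,0,0.27],[-0.45,0,0.27],[-0.45,0,0.27],[-0.45,0,0.27],[-0.45,0,0.27],[-0.45,0,0.27],[-0.45,0,0.27],[0,0,0]]' --gripper '[2.5,2.5,2.5,2.5,2.5,2.5,2.5,2.5,2.5,2.5,2.5,2.5,2.5,2.5,2.5,2.5,2.5,2.5,2.5,2.5]'

```text
time_s: 11.65
tool_pos: [0.4653, -0.033, 0.0211]
tool_rot: [-180.0, 30.1, 87.0]
force: [1.3, 0.0, -0.1]
grip_width: 0.0251
grasp_force: 0.2
```

```bash
python3 look.py pepper_mill .463 -.07 a3.png
```

```text
11.65 [ 0.4653 -0.033   0.0211] [-179.97   30.09   86.97] [ 1.3  0.  -0.1]
0
```

View pics/a3.png

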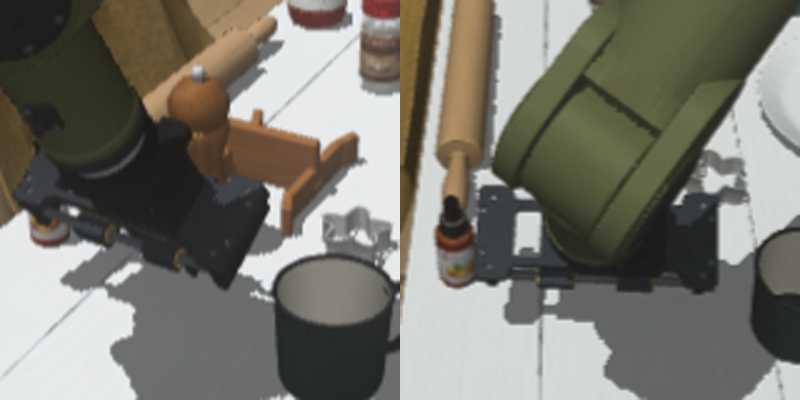

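Call:
drive_tool --angular '[[0,0,0],[0,0,0],[0,0,0],[0,0,0],[0,0,0],[0,0,0],[0,0,0],[0,0,0],[0,0,0],[0,0,0],[0,0,0],[0,0,0],[0,0,0],[0,0,0],[0,0,0],[0,0,0]]' --delta_pos '[[-0.43,-0.03,0.25],[-0.43,-0.03,0.25],[-0.43,-0.03,0.25],[-0.43,-0.03,0.25],[-0.43,-0.03,0.25],[-0.43,-0.03,0.25],[-0.43,-0.02,0.25],[-0.43,0,0.25],[-0.43,0,0.25],[-0.43,0,0.25],[-0.43,0,0.25],[-0.43,0,0.25],[-0.43,0,0.25],[-0.43,0,0.25],[-0.26,0,0.15],[0,0,0]]' --gripper '[2.5,2.5,2.5,2.5,2.5,2.5,2.5,2.5,2.5,2.5,2.5,2.5,2.5,2.5,2.5,2.5]'

```text
time_s: 13.45
tool_pos: [0.4596, -0.1048, 0.0211]
tool_rot: [-180.0, 30.1, 87.0]
force: [0.8, 0.8, 0.1]
grip_width: 0.025
grasp_force: 0.0
```

Call:
drive_tool --angular '[[0,0,0],[0,0,0],[0,0,0],[0,0,0],[0,0,0]]' --delta_pos '[[-0.17,0,0.1],[-0.17,0,0.1],[-0.17,0,0.1],[-0.17,0,0.1],[0,0,0]]' --gripper '[2.5,2.5,2.5,2.5,2.5]'

```text
time_s: 13.95
tool_pos: [0.4594, -0.1123, 0.021]
tool_rot: [-180.0, 30.0, 87.0]
force: [0.7, 1.6, -0.0]
grip_width: 0.0254
grasp_force: 0.3
```

Call:
drive_tool --angular '[[0,0,0],[0,0,0],[0,0,0]]' --delta_pos '[[-0.17,0,0.1],[-0.17,0,0.1],[0,0,0]]' --gripper '[2.5,2.5,2.5]'

```text
time_s: 14.25
tool_pos: [0.4591, -0.1163, 0.021]
tool_rot: [-180.0, 30.0, 87.0]
force: [0.2, 0.5, 0.6]
grip_width: 0.025
grasp_force: 0.3
```

Call:
drive_tool --angular '[[0,0,0],[0,0,0],[0,0,0]]' --delta_pos '[[-0.17,0,0.1],[-0.17,0,0.1],[0,0,0]]' --gripper '[2.5,2.5,2.5]'

```text
time_s: 14.55
tool_pos: [0.4594, -0.1184, 0.0208]
tool_rot: [180.0, 29.9, 87.1]
force: [-0.5, 4.2, 2.0]
grip_width: 0.025
grasp_force: 2.5
```

Call:
drive_tool --angular '[[0,0,0],[0,0,0],[0,0,0]]' --delta_pos '[[-0.17,0,0.1],[-0.09,0,0.05],[0,0,0]]' --gripper '[2.5,2.5,2.5]'

```text
time_s: 14.85
tool_pos: [0.4596, -0.1189, 0.0207]
tool_rot: [179.9, 29.7, 87.1]
force: [-2.0, 12.0, 5.3]
grip_width: 0.0252
grasp_force: 5.4
```

The wrist force jumped to 12 N against the board, so the mill is home. I'll back off, rise and cross over to the jar.

Call:
drive_tool --angular '[[0,0,0],[0,0,0],[0,0,0],[0,0,0],[0,0,0],[0,0,0],[0,0,0],[0,0,0],[0,0,0],[0,0.131,0],[0,0.131,0],[0,0.131,0],[0,0.131,0]]' --delta_pos '[[0.6,0,-0.35],[1.3,0,-0.75],[1.73,0,-1],[-2,0,-3.46],[-2,0,-3.46],[-2,0,-3.46],[-2,0,-3.46],[-2,0,-3.46],[0,0,0],[0,0,0],[0,0,0],[0,0,0],[0,0,0]]' --gripper '[2.5,2.5,2.5,2.5,2.5,2.5,2.5,2.5,2.5,2.5,2.5,2.5,2.5]'

```text
time_s: 16.15
tool_pos: [0.4609, -0.0806, 0.2209]
tool_rot: [180.0, -0.2, 87.0]
force: [-0.3, 0.2, 0.0]
grip_width: 0.0248
grasp_force: 0.0
```

Call:
drive_tool --angular '[[0,0,0],[0,0,0],[0,0,0],[0,0,0],[0,0,0],[0,0,0],[0,0,0],[0,0,0],[0,0,0],[0,0,0],[0,0.145,0],[0,0.145,0],[0,0.146,0],[0,0,0]]' --delta_pos '[[-3.8,0.43,0],[-3.8,0.43,0],[-3.8,0.43,0],[-3.8,0.43,0],[-3.8,0.43,0],[-3.8,0.43,0],[-3.8,0.43,0],[-3.8,0.43,0],[-3.8,0.43,0],[-3.8,0.43,0],[0,0,0],[0,0,0],[0,0,0],[0,0,0]]' --gripper '[6.5,6.5,6.5,6.5,6.5,6.5,6.5,6.5,6.5,6.5,6.5,6.5,6.5,6.5]'

```text
time_s: 17.55
tool_pos: [0.4804, -0.4666, 0.2123]
tool_rot: [-179.4, -25.4, 86.3]
force: [-1.3, -0.3, -1.3]
grip_width: 0.0649
grasp_force: 0.0
```

```bash
python3 look.py pepper_mill .459 -.16 a4.png
python3 - <<'E'
import cv2,numpy as np
from h import *
w=eyes.read_camera('wrist');a=cv2.imread('pics/a4.png')
for n in('spice_jar',):
  for r in models.cut_out(w,n): print(n,r['p'],np.round(r['centre']))
cv2.imwrite('pics/a4.png',np.vstack([a[:, :][:380],cv2.resize(w['pixels'][:,:,::-1],(800,600))[:219*600//420*0+220]]))
s=telemetry.get_obs();print(R.from_euler('xyz',s['tool_rot'],degrees=True).as_matrix().round(3))
E
```

```text
17.55 [ 0.4804 -0.4666  0.2123] [-179.36  -25.45   86.33] [-1.3 -0.3 -1.3]
scene 0.67 [253 173 279 250] [252. 172. 279. 249.]
side 0.81 [283 184 309 248] [283. 182. 308. 246.]
2 [ 0.4569 -0.1566  0.9888] [-0.5065  0.4682 -0.3154  0.2925  1.008  -0.5876 -0.3655 -0.4711]
spice_jar 0.79 [233. 226.]
spice_jar 0.6 [174. 268.]
[[ 0.043  0.999  0.022]
 [ 0.907 -0.049  0.419]
 [ 0.419  0.002 -0.908]]
```

View pics/a4.png

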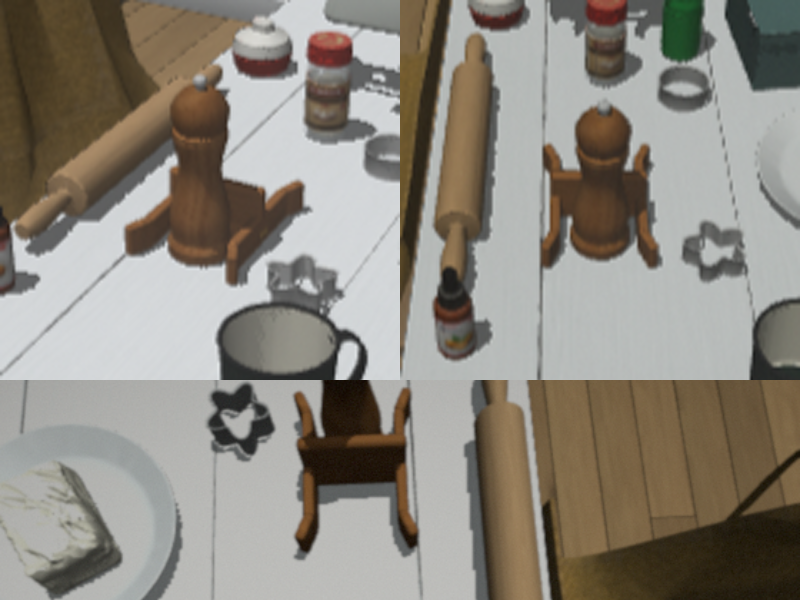

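The mill stands upright in the +y bay at (0.457, −0.157), against the board. The target jar is the red-lidded one at side crop (606,40); the green one at (683,25) is to be left alone. I'll descend behind the jar with the low-x finger.

Call:
drive_tool --angular '[[0,0,0],[0,0,0],[0,0,0],[0,0,0]]' --delta_pos '[[-1.2,0.13,2.9],[-1.2,0.13,2.9],[-1.2,0.13,2.9],[0,0,0]]' --gripper '[6.5,6.5,6.5,6.5]'

```text
time_s: 18.25
tool_pos: [0.4871, -0.4559, 0.1239]
tool_rot: [-179.7, -25.1, 87.1]
force: [-1.0, 0.1, -1.1]
grip_width: 0.065
grasp_force: 0.0
```

```bash
python3 look.py spice_jar .445 -.418 a5.png
python3 - <<'E'
from fit import *
for cn in('scene','side'):
    c=eyes.read_camera(cn);r=models.cut_out(c,'kitchen_timer')
    if r: print(cn,r[0]['p'],r[0]['centre'],bb(r[0]['pixels']))
E
```

```text
18.25 [ 0.4871 -0.4559  0.1239] [-179.68  -25.13   87.05] [-1.   0.1 -1.1]
scene 0.59 [307 156 327 199] [307. 155. 327. 200.]
side 0.71 [290 139 307 178] [290. 137. 307. 177.]
2 [ 0.4449 -0.418   0.9674] [ 0.3972  0.4828 -0.5553  1.0186  0.0666 -0.6205 -0.2069 -0.571 ]
scene 0.72 [290.1, 159.3] [279 150 303 174]
side 0.63 [256.0, 144.7] [243 133 266 155]
```

View pics/a5.png

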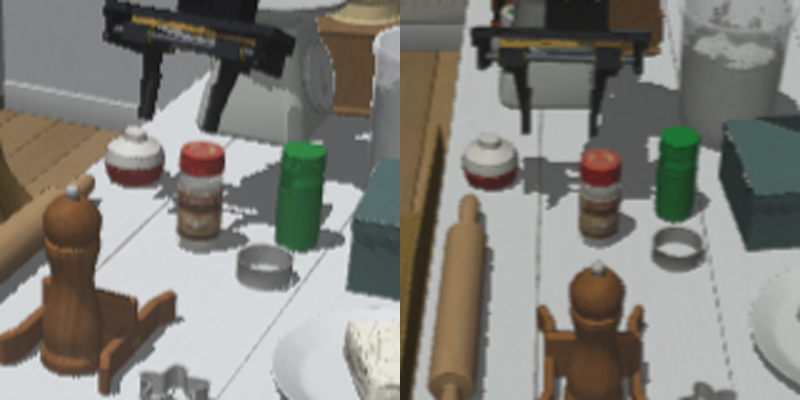

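Call:
drive_tool --angular '[[0,0,0],[0,0,0],[0,0,0],[0,0,0]]' --delta_pos '[[-2,0,2.6],[-1.5,0,3.1],[-1.2,0,3.1],[0,0,0]]' --gripper '[6.5,6.5,6.5,6.5]'

```text
time_s: 19.05
tool_pos: [0.4854, -0.462, 0.0223]
tool_rot: [-179.6, -25.3, 86.9]
force: [-0.6, 0.7, -0.8]
grip_width: 0.0647
grasp_force: 0.0
```

```bash
python3 look.py spice_jar .445 -.418 a6.png
```

```text
19.05 [ 0.4854 -0.462   0.0223] [-179.58  -25.31   86.88] [-0.6  0.7 -0.8]
scene 0.58 [308 155 328 200] [307. 155. 327. 200.]
1 [ 0.4425 -0.4191  1.0074] [ 0.4156 -0.0251 -0.3999  0.0497]
```

View pics/a6.png

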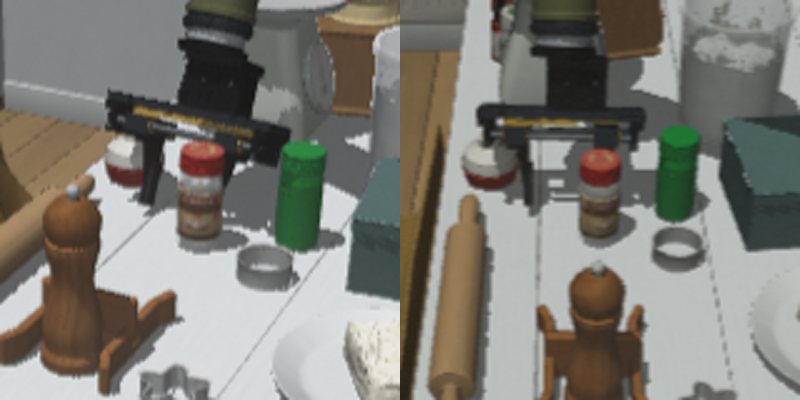

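The finger is behind the jar, and nothing else has been touched. Pushing.

Call:
drive_tool --angular '[[0,0,0],[0,0,0],[0,0,0],[0,0,0],[0,0,0],[0,0,0],[0,0,0],[0,0,0],[0,0,0],[0,0,0],[0,0,0],[0,0,0],[0,0,0],[0,0,0],[0,0,0],[0,0,0],[0,0,0],[0,0,0],[0,0,0]]' --delta_pos '[[0.23,0,0.11],[0.23,0,0.11],[0.23,0,0.11],[0.23,0,0.11],[0.32,0,0.15],[0.32,0,0.15],[0.32,0,0.15],[0.32,0,0.15],[0.32,0,0.15],[0.32,0,0.15],[0.32,0,0.15],[0.32,0,0.15],[0.32,0,0.15],[0.32,0,0.15],[0.32,0,0.15],[0.32,0,0.15],[0.32,0,0.15],[0.32,0,0.15],[0,0,0]]' --gripper '[6.5,6.5,6.5,6.5,6.5,6.5,6.5,6.5,6.5,6.5,6.5,6.5,6.5,6.5,6.5,6.5,6.5,6.5,6.5]'

```text
time_s: 21.15
tool_pos: [0.4913, -0.4037, 0.0269]
tool_rot: [-180.0, -25.0, 87.1]
force: [0.3, -1.6, -0.1]
grip_width: 0.0648
grasp_force: 0.2
```

```bash
python3 look.py spice_jar .448 -.37 a7.png;python3 - <<'E'
from h import *
s=telemetry.get_obs();print(R.from_euler('xyz',s['tool_rot'],degrees=True).as_matrix().round(3))
E
```

```text
21.15 [ 0.4913 -0.4037  0.0269] [-179.99  -25.02   87.07] [ 0.3 -1.6 -0.1]
scene 0.71 [304 163 323 208] [299. 162. 318. 208.]
side 0.87 [294 149 311 187] [289. 147. 307. 188.]
2 [ 0.4358 -0.3736  0.9539] [-0.1904  0.9305  0.2617  0.1628 -0.3693 -1.0896  0.0424  0.3435]
[[ 0.047  0.999  0.021]
 [ 0.905 -0.052  0.422]
 [ 0.423 -0.001 -0.906]]
```

The jar drifted to x≈0.436, as a single flat finger is not stable. I'll back off, shift to its −x side and push it further clear of the green jar before changing to the two-finger cradle.

Call:
drive_tool --angular '[[0,0,0],[0,0,0],[0,0,0],[0,0,0],[0,0,0]]' --delta_pos '[[-0.77,0,-0.36],[-0.77,0,-0.36],[-0.1,-0.5,0.22],[-0.1,-0.52,0.22],[0,0,0]]' --gripper '[6.5,6.5,8.7,8.7,8.7]'

```text
time_s: 21.85
tool_pos: [0.4785, -0.4211, 0.0212]
tool_rot: [-179.9, -25.0, 86.9]
force: [0.8, 0.6, -0.1]
grip_width: 0.0814
grasp_force: 0.0
```

Call:
drive_tool --angular '[[0,0,0],[0,0,0],[0,0,0],[0,0,0],[0,0,0],[0,0,0],[0,0,0],[0,0,0],[0,0,0],[0,0,0],[0,0,0],[0,0,0],[0,0,0],[0,0,0],[0,0,0]]' --delta_pos '[[0,0.3,0],[0.23,0,0.11],[0.23,0,0.11],[0.23,0,0.11],[0.23,0,0.11],[0.32,0,0.16],[0.32,0,0.16],[0.32,0,0.16],[0.32,0,0.16],[0.32,0,0.16],[0.32,0,0.16],[0.32,0,0.16],[0.32,0,0.16],[0.32,0,0.16],[0,0,0]]' --gripper '[8.7,8.7,8.7,8.7,8.7,8.7,8.7,8.7,8.7,8.7,8.7,8.7,8.7,8.7,8.7]'

```text
time_s: 23.35
tool_pos: [0.4854, -0.3779, 0.021]
tool_rot: [-180.0, -25.0, 87.1]
force: [0.6, 0.7, 0.4]
grip_width: 0.0871
grasp_force: 0.1
```

```bash
python3 look.py spice_jar .44 -.34 a7.png
```

```text
23.35 [ 0.4854 -0.3779  0.021 ] [-179.98  -25.02   87.07] [0.6 0.7 0.4]
scene 0.87 [298 168 318 216] [297. 167. 316. 214.]
side 0.61 [295 156 312 194] [292. 154. 310. 195.]
2 [ 0.4346 -0.3377  0.9694] [ 0.4169  0.7293  0.1379 -1.4666 -0.643  -0.8509  0.2713  1.7872]
```

Call:
drive_tool --angular '[[0,0,0],[0,0,0],[-0.059,0,0.1265],[-0.059,0,0.1265],[0,0,0],[0,0,0],[0,0,0],[0,0,0]]' --delta_pos '[[-1,0,-0.47],[-1,0,-0.47],[0,0,0],[0,0,0],[0,-2.2,0],[0,-2.2,0],[0,-2.2,0],[0,0,0]]' --gripper '[8.7,8.7,2,2,2,2,2,2]'

```text
time_s: 24.35
tool_pos: [0.4183, -0.381, 0.0206]
tool_rot: [-179.8, -24.9, 70.8]
force: [-0.6, -0.3, -1.2]
grip_width: 0.0469
grasp_force: 0.0
```

```bash
python3 look.py spice_jar .435 -.338 a8.png
```

```text
24.35 [ 0.4183 -0.381   0.0206] [-179.82  -24.92   70.77] [-0.6 -0.3 -1.2]
scene 0.9 [298 168 319 215] [298. 167. 318. 214.]
side 0.65 [294 156 312 193] [294. 154. 312. 196.]
2 [ 0.4354 -0.3422  0.9471] [ 0.8578  0.8769 -0.5124 -1.3372  0.0226 -1.0985 -0.1836  1.7134]
```

View pics/a8.png

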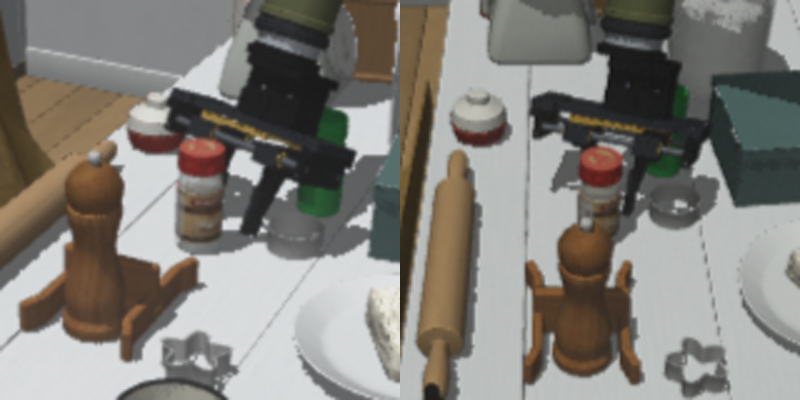

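Call:
drive_tool --angular '[[0,0,0],[0,0,0],[0,0,0],[0,0,0],[0,0,0],[0,0,0],[0,0,0],[0,0,0],[0,0,0],[0,0,0],[0,0,0],[0,0,0],[0,0,0],[0,0,0],[0,0,0],[0,0,0],[0,0,0],[0,0,0],[0,0,0],[0,0,0]]' --delta_pos '[[0,0.2,0],[0,0,0],[0,0,0],[0,0,0],[0.25,0,0.12],[0.25,0,0.12],[0.25,0,0.12],[0.25,0,0.12],[0.4,0,0.19],[0.4,0,0.19],[0.4,0,0.19],[0.4,0,0.19],[0.4,0,0.19],[0.4,0,0.19],[0.4,0,0.19],[0.4,0,0.19],[0.4,0,0.19],[0.4,0,0.19],[0.4,0,0.19],[0,0,0]]' --gripper '[2,2,2,2,2,2,2,2,2,2,2,2,2,2,2,2,2,2,2,2]'

```text
time_s: 26.55
tool_pos: [0.4434, -0.3225, 0.0207]
tool_rot: [-180.0, -25.0, 71.1]
force: [0.4, -0.4, -0.4]
grip_width: 0.0201
grasp_force: 0.1
```

```bash
python3 look.py spice_jar .451 -.293 a9.png
```

```text
26.55 [ 0.4434 -0.3225  0.0207] [-179.99  -25.02   71.09] [ 0.4 -0.4 -0.4]
scene 0.62 [283 174 303 221] [285. 173. 304. 221.]
side 0.82 [287 166 307 190] [289. 164. 307. 207.]
2 [ 0.4586 -0.321   0.8133] [ 3.8174  1.584   2.8745 -5.6792 -1.4604 -1.9604 -3.966   9.8595]
```

Call:
drive_tool --angular '[[0,0,0],[0.063,0,-0.1345],[0.063,0,-0.1345],[0,0,0],[0,0,0]]' --delta_pos '[[-0.91,0,-0.42],[0,0,0],[0,0,0],[0,1.3,0],[0,0,0]]' --gripper '[2,2,2,2,2]'

```text
time_s: 27.25
tool_pos: [0.4551, -0.3332, 0.0207]
tool_rot: [179.9, -25.0, 88.0]
force: [0.1, 0.5, 1.2]
grip_width: 0.02
grasp_force: 0.0
```

Call:
drive_tool --angular '[[0,0,0],[0,0,0],[0,0,0],[0,0,0],[0,0,0],[0,0,0],[0,0,0],[0,0,0],[0,0,0],[0,0,0],[0,0,0],[0,0,0],[0,0,0],[0,0,0],[0,0,0],[0,0,0],[0,0,0],[0,0,0]]' --delta_pos '[[0.25,0,0.12],[0.25,0,0.12],[0.25,0,0.12],[0.25,0,0.12],[0.4,0,0.19],[0.4,0,0.19],[0.4,0,0.19],[0.4,0,0.19],[0.4,0,0.19],[0.4,0,0.19],[0.4,0,0.19],[0.4,0,0.19],[0.4,0,0.19],[0.4,0,0.19],[0.4,0,0.19],[0.3,0,0.14],[0.3,0,0.14],[0,0,0]]' --gripper '[2,2,2,2,2,2,2,2,2,2,2,2,2,2,2,2,2,2]'

```text
time_s: 29.05
tool_pos: [0.455, -0.2664, 0.0201]
tool_rot: [-179.9, -25.0, 88.1]
force: [-0.3, -0.6, 0.4]
grip_width: 0.0196
grasp_force: 0.2
```

```bash
python3 look.py spice_jar .456 -.23 a9.png
```

```text
29.05 [ 0.455  -0.2664  0.0201] [-179.95  -25.01   88.07] [-0.3 -0.6  0.4]
scene 0.96 [275 183 292 218] [271. 183. 291. 233.]
side 0.52 [288 181 306 188] [287. 180. 306. 224.]
2 [ 0.4697 -0.3127  0.5158] [ 6.1778  4.6127  7.8295 -2.2149 -6.715  -5.498  -7.5024 13.9083]
```

View pics/a9.png

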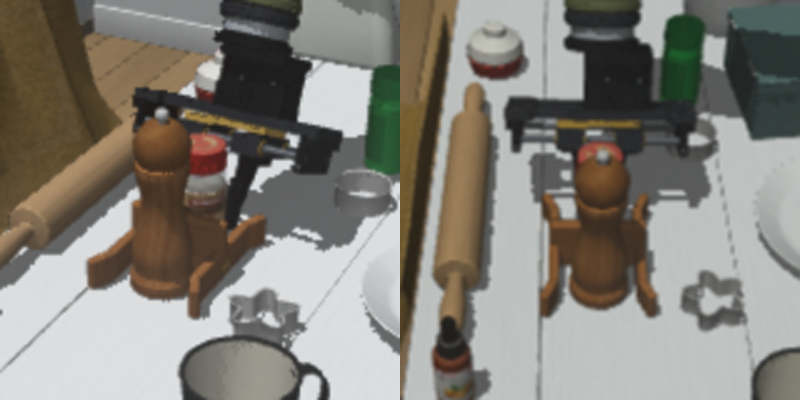

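The jar is upright and entering the bay, so I'll push gently until it touches the board.

Call:
drive_tool --angular '[[0,0,0],[0,0,0],[0,0,0],[0,0,0],[0,0,0]]' --delta_pos '[[0.2,0,0.09],[0.2,0,0.09],[0.2,0,0.09],[0.2,0,0.09],[0,0,0]]' --gripper '[2,2,2,2,2]'

```text
time_s: 29.75
tool_pos: [0.4553, -0.2578, 0.0202]
tool_rot: [-180.0, -25.0, 88.1]
force: [0.1, -1.2, 0.3]
grip_width: 0.0202
grasp_force: 0.1
```

Call:
drive_tool --angular '[[0,0,0],[0,0,0],[0,0,0]]' --delta_pos '[[0.18,0,0.08],[0.18,0,0.08],[0,0,0]]' --gripper '[2,2,2]'

```text
time_s: 30.05
tool_pos: [0.4555, -0.2543, 0.0203]
tool_rot: [-180.0, -25.0, 88.1]
force: [0.7, -0.2, -0.7]
grip_width: 0.0199
grasp_force: 0.3
```

Call:
drive_tool --angular '[[0,0,0],[0,0,0],[0,0,0]]' --delta_pos '[[0.18,0,0.08],[0.09,0,0.04],[0,0,0]]' --gripper '[2,2,2]'

```text
time_s: 30.35
tool_pos: [0.4555, -0.2534, 0.0203]
tool_rot: [180.0, -24.8, 88.0]
force: [-1.2, -5.6, -1.0]
grip_width: 0.0202
grasp_force: 2.1
```

Call:
drive_tool --angular '[[0,0,0],[0,0,0],[0,0,0]]' --delta_pos '[[0.09,0,0.04],[0.09,0,0.04],[0,0,0]]' --gripper '[2,2,2]'

```text
time_s: 30.65
tool_pos: [0.4556, -0.2532, 0.0203]
tool_rot: [180.0, -24.7, 87.9]
force: [-0.5, -7.4, -0.2]
grip_width: 0.02
grasp_force: 3.3
```

Call:
drive_tool --angular '[[0,0,0],[0,0,0],[0,0,0],[0,0,0],[0,0,0],[0,0,0],[0,0,0],[0,0,0],[0,0,0],[0,0,0],[0,0,0]]' --delta_pos '[[-0.5,0,-0.23],[-1,0,-0.47],[-1.5,0,-0.7],[-1.5,0,-0.7],[1.6,0,-3.4],[1.6,0,-3.4],[1.6,0,-3.4],[1.6,0,-3.4],[-3,0,-1.4],[-3,0,-1.4],[0,0,0]]' --gripper '[2,2,2,2,2,2,2,2,2,2,2]'

```text
time_s: 31.75
tool_pos: [0.4498, -0.3716, 0.1699]
tool_rot: [-179.9, -24.8, 87.6]
force: [0.1, -1.4, -0.9]
grip_width: 0.0201
grasp_force: 0.0
```

```bash
python3 look.py pepper_mill .457 -.157 m.png; python3 look.py spice_jar .457 -.221 j.png
python3 - <<'E'
from fit import *
a=cv2.imread('pics/j.png');w=eyes.read_camera('wrist')
for r in models.cut_out(w,'spice_jar'): print(r['p'],r['centre'],bb(r['pixels']))
print(bbox(w,.457,-.221,prof['spice_jar']))
c=eyes.read_camera('scene')
cv2.imwrite('pics/f.png',np.vstack([a[:330],cv2.resize(w['pixels'][:,:,::-1],(800,600))[:270]]))
E
```

```text
31.75 [ 0.4498 -0.3716  0.1699] [-179.9   -24.79   87.57] [ 0.1 -1.4 -0.9]
scene 0.7 [253 174 279 250] [253. 173. 279. 250.]
side 0.81 [284 184 309 248] [284. 183. 309. 247.]
2 [ 0.4562 -0.1566  0.9815] [-0.2623  0.0921 -0.0648  0.3878  0.2803 -0.1161 -0.0861 -0.4449]
31.95 [ 0.452  -0.3641  0.1705] [-179.96  -25.07   88.06] [ 0.2 -0.7  0.6]
scene 0.72 [275 186 289 217] [269. 184. 289. 235.]
1 [ 0.4859 -0.2987  0.5792] [-2.3743  0.0501  2.3646 -0.1967]
0.61 [277.6, 109.8] [253  67 306 159]
[252.29940151  65.72689186 307.32198837 158.94338629]
```

View pics/f.png

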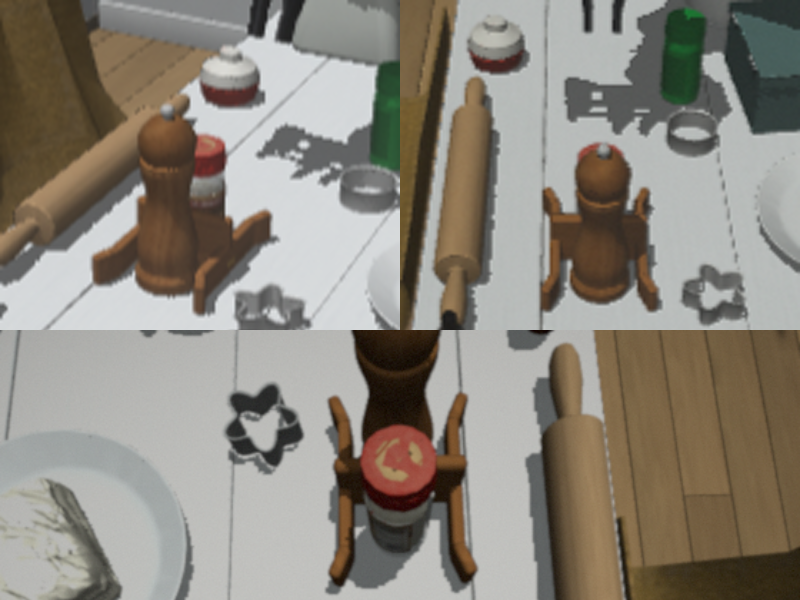

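Both stand upright against the board: the mill at (0.456, −0.157), and the jar's mask matches (0.457, −0.221) within about a pixel, 64 mm apart against 63 mm nominal. Everything else is where it was, so I'm handing in.

```bash
python3 -c "
from cell import env
print(env.sign_off())"
```

```text
the job is handed in; nothing more can be done
None
```

The pepper mill and the spice jar both stand upright in the cruet stand, one in each bay and pushed home against the middle board; nothing else was moved as far as the last pictures show, and the job was handed in at about 32 s.

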